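# Snap the control board onto its standoffs in the open parcel scale

## Robot

A 6-joint arm with a two-finger parallel gripper is mounted at the origin on the work surface. World frame = base frame: x ahead of the robot, y to its left, z up, the work surface at z = 0. Lengths are in mm, angles in rad, forces in N, time in s.
With the tool pointing down it reaches from about 275 to 1000 mm from the base axis. Payload 8.4 kg.
Tool frame: the origin (TCP) lies at the centre of the arm's flange, where the gripper is bolted on; the fingertips stand 173 mm ahead of it and the grasp point (between the pads) lies 155 mm ahead of it (tcp_to_tips is the distance from the TCP to the fingertips, in mm); z points along the fingers, x is the direction in which the jaws open and shut, and the axes are right-handed (so a half turn about z gives the same grasp; the last joint's range is limited). The gripper opens to 85 mm and grips with 20 to 120 N. Pads are 22 mm wide; open, the fingers measure 114 mm over their backs; the gripper's body (76 mm by 85 mm) begins 54 mm behind the grasp point. The pads swing forward as they close: fully open they stand 13 mm farther back than shut.
Start: joints at [-1.351, 0.353, 1.633, -0, 1.155, -0.002], TCP at [137.49, -609.693, 404.681] pointing down, gripper open.
Joint ranges: [-2.63, 2.63], [-0.92, 2.1], [0.06, 2.66], [-1.3, 4.44], [0, 2.69], [-3.02, 3.02]. Speed limits (rad/s): [2.22, 2.22, 2.79, 3.14, 3.14, 3.14].

## Interface

Orientations are given as [roll, pitch, yaw] about the fixed x, y, z axes, in that order (R = Rz(yaw) Ry(pitch) Rx(roll)).
In Python, from rig import sense, grab_frame, camera_info, sign_off, tcp_to_tips gives the robot as it stands.
- The arm moves only by the shell command python3 -m creep 'ROWS' [FORCE]. ROWS is text: rows parted by semicolons, each of 5 numbers parted by spaces: the opening in per cent of the stroke, from 0 (shut) to 100 (fully open), then the shift along the tool's x, y, z in cm, then the turn about the tool's z in degrees. In form: fingers tx ty tz roll; .... A call has 1 to 20 rows; each row is the pose to reach, as a shift and turn from the pose measured when the call began, along the tool's axes at that moment; what a row does not reach only later rows make up. A row lasts 1/10 s, in which the tool goes at most 50 mm and 8.59 degrees, less where a joint would pass 70% of its speed; a pose out of reach is approached as far as the arm can. A call with a gripper value outside its range is refused whole. The fingers move at their own pace and stop on an object; FORCE is the grip in N (left out, the last holds). Time passes only in rows, so rows that repeat a pose let the fingers close. It gives the time, the measured TCP pose, the force and the opening at its end, in the units of the state.
- sense(): the state, without advancing time (a new reading comes with each control period).
- grab_frame(name): name is "scene" or "top" or "wrist"; returns (picture, depth): 384x512x3 uint8, blue, green, red; 384x512 float32, mm along the optical axis (not along the pixel's ray), 0 where there is no reading.
- camera_info(name): a dict with "vertical_fov" (degrees; the focal length in pixels is half the picture's height over the tangent of half this angle, whatever the lens; pixels are square), "cx", "cy" (the principal point, pixels), "world_to_cam" (4x4, takes a point from world to camera coordinates). Camera axes: x right, y down, z forward; pixel columns grow to the right and rows downward; lengths in mm; the calibration is good to about 2 mm. A picture is of the moment at which its call begins: read the wrist's pose just before it. camera_info takes no time and is no camera call; for the wrist camera it gives the pose at the moment of the call.
- sign_off(): hands the job in, once; it reports no verdict.
The state is a dict: "clock": time; "qpos": joint angles; "qvel": joint speeds; "joint_efforts": joint torques, N m; "eef_pos": TCP position; "tcp_rot": TCP orientation; "contact_force": force on the tool from outside, world axes, zero at the start; "wrist_torque": the same for the moment, N m; "opening": opening from 0.0 (shut) to 1.0 (fully open).
Only numpy, scipy, OpenCV 4.12 (cv2) and the standard library are available. Lean on these libraries where they do the work, as an engineer would, in place of code of your own. Each camera call takes 0.05 s, during which the arm holds its last target.

## Task

Pick up the circuit board from the dark pad, lay it component side up over the three barbed posts in the open scale base, and press it down at each post until all three have clicked through and the board sits fully home on the posts. The board cracks if it is pushed with more than about 25 newtons, so press gently, and leave the screwdriver, the tape roll and the little carton between the two places where they are.

Things in the scene. Friction and masses are not known exactly. Their poses are not given: they have to be found in the camera images.
- board: Dark green circuit board, 120 mm (x) by 90 mm (y), 3 mm thick, 0.12 to 0.21 kg, components up, lying on the pad. Origin: centre of its underside; z up. It has three 10 mm square holes, two at its +x end and one at the middle of its -x end, so it fits one way round only, its x along the housing's x. Two connectors 10 x 22 mm, 7 mm high, stand at x -52, y +-30 mm.
- sink (a point): Centre of the top of the board's finned aluminium heat sink, 27 mm above the board's underside, over its origin: a block 26 mm (x) by 30 mm (y) by 24 mm high, joined to the board. Take the board by it.
- hole0 (a point): Centre of a hole of the board, at its underside: x +50 mm, y +35 mm in the board's frame. It goes over the standoff above floor0.
- hole1 (a point): Centre of a hole of the board, at its underside: x +50 mm, y -35 mm in the board's frame. It goes over the standoff above floor1.
- hole2 (a point): Centre of a hole of the board, at its underside: x -50 mm, y 0 mm in the board's frame. It goes over the standoff above floor2.
- stud0 (a point): Top centre of the black push stud beside hole0, 10 mm in diameter, 16 mm high on the board's top face (19 mm above the underside), at x +37 mm, y +35 mm of the board: the place to push that post home. It is taller than the posts that come through.
- stud1 (a point): Top centre of the black push stud beside hole1, 10 mm in diameter, 16 mm high on the board's top face (19 mm above the underside), at x +37 mm, y -35 mm of the board: the place to push that post home. It is taller than the posts that come through.
- stud2 (a point): Top centre of the black push stud beside hole2, 10 mm in diameter, 16 mm high on the board's top face (19 mm above the underside), at x -37 mm, y 0 mm of the board: the place to push that post home. It is taller than the posts that come through.
- housing: Open grey sheet-metal base of a parcel scale, fixed to the table, 170 mm (x) by 134 mm (y), rim 13 mm high. Origin: centre of its underside, on the table; z up. In it a T-shaped aluminium frame carries three alike white barbed standoffs, placed like the board's holes. The frame is clamped at a height that differs by up to 22 mm from scale to scale.
- floor0 (a point): Point of the housing's floor, 3 mm above its origin, under the standoff at x +50, y +35 mm. The standoff's shoulder, 14 mm wide, on which the board's underside rests when home, lies 11 to 33 mm above this point, unmeasured, equal for all three. From the shoulder rises a round post 7.6 mm thick, tapering over its last 4 mm to 2.4 mm at its end, 17.5 mm above the shoulder.
- floor1 (a point): The like point under the standoff at x +50, y -35 mm. Each post has sprung barbs on its +y and -y sides, reaching 6.8 mm from its axis 4.9 mm above the shoulder and sloping in upwards. A board laid on rests on the slopes, its underside about 8 mm above the shoulders, and rocks as a post is pressed home, the far end rising up to 8 mm.
- floor2 (a point): The like point under the standoff at x -50, y 0 mm. Pushed on its stud with some 8 to 14 N a post's barbs give way, the force drops as the board snaps past them, then climbs steeply when the board meets the shoulder. The board keeps about 1 mm of play.
- pad: Flat dark rubber mat block, fixed, 160 x 124 x 18 mm, on which the board lies at the start. Origin: centre of its underside.
- screwdriver: Loose screwdriver, 190 mm long, lying between the two places; leave it.
- tape: Loose roll of tape, 84 mm in diameter, 24 mm high, lying between the two places; leave it.
- carton_small: Loose small carton, 70 x 50 x 45 mm, between the two places; leave it.
Mind the look-alikes: they are no part of the job. There is more than one size of the board; the job needs the smallest.

How it is judged:
By the outcome, as a careful person would: the job done as asked, in the order asked, and still so for the second after the job is handed in, with the robot touching nothing.
It also fails if it takes over 64 s, if anything falls off the work surface, if the arm or the gripper's body presses on something with over 40 N, if the wrist force passes 120 N, or if a joint passes its speed limit or range.

## Working session

There is one attempt and no reset: what is moved stays moved. The work goes in short steps, Python scripts to look and compute and a shell command to move; the robot and the scene stay as the last step left them, time stands still between calls to the robot, and variables do not carry over. Pictures are saved under pics/ and viewed, and the job is handed in when it is done.

```bash
ls; mkdir -p pics; python3 - <<'E'
from rig import *
import cv2
s=sense();print(s)
for n in ("scene","top","wrist"):
    i=camera_info(n);print(n,i)
    p,d=grab_frame(n);cv2.imwrite(f"pics/a_{n}.png",p);import numpy as np;np.save(f"pics/a_{n}.npy",d)
E
```

```text
pics
{'clock': 0.0, 'qpos': array([-1.35138376e+00,  3.53630505e-01,  1.63414530e+00, -1.77973901e-06,
        1.15517829e+00, -2.39015866e-03]), 'qvel': array([-0.00121631,  0.00174285, -0.00109505,  0.00093001, -0.00093933,
       -0.00277683]), 'joint_efforts': array([ 4.73608579e-04, -6.05238390e+01, -3.42069733e+01,  1.01807491e-04,
        9.46293992e-03, -1.04071904e-05]), 'eef_pos': array([ 137.44672418, -609.45523598,  403.96775299]), 'tcp_rot': array([-3.14159103e+00,  1.36144230e-03, -1.34899288e+00]), 'contact_force': array([-0.15586315, -0.19166667, -0.45004512]), 'wrist_torque': array([-0.02935743, -0.01081916, -0.01012134]), 'opening': 1.0039123957072895}
scene {'vertical_fov': 44.788886653741365, 'cx': 248.39899505758203, 'cy': 184.24326239980095, 'world_to_cam': array([[-8.17914631e-03,  9.99903343e-01, -1.12430577e-02,
         1.36923519e+01],
       [ 7.20040621e-01, -1.91275422e-03, -6.93929280e-01,
        -3.41792280e+02],
       [-6.93883712e-01, -1.37712074e-02, -7.19955380e-01,
         1.35297880e+03],
       [ 0.00000000e+00,  0.00000000e+00,  0.00000000e+
[... 233 characters left out ...]
-9.83681275e-01,  5.91446210e-04, -1.79918867e-01,
         5.28755588e+02],
       [ 1.79885941e-01, -1.61776998e-02, -9.83554437e-01,
         1.11164795e+03],
       [ 0.00000000e+00,  0.00000000e+00,  0.00000000e+00,
         1.00000000e+00]])}
wrist {'vertical_fov': 60.62353252196695, 'cx': 252.90352171837753, 'cy': 191.25370106664172, 'world_to_cam': array([[ 2.20079438e-01, -9.75479503e-01, -2.18635783e-03,
        -6.24410547e+02],
       [-9.31936123e-01, -2.10916678e-01,  2.94973248e-01,
        -3.77859008e+01],
       [-2.88201497e-01, -6.28800009e-02, -9.55503010e-01,
         3.80493738e+02],
       [ 0.00000000e+00,  0.00000000e+00,  0.00000000e+00,
         1.00000000e+00]])}
```

View pics/a_scene.png

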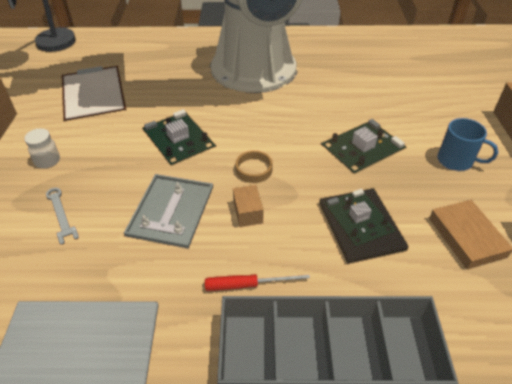

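View pics/a_top.png

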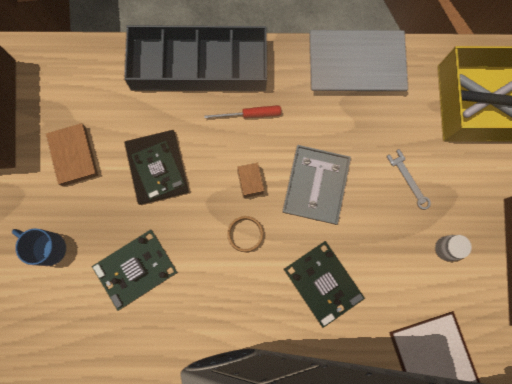

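View pics/a_wrist.png

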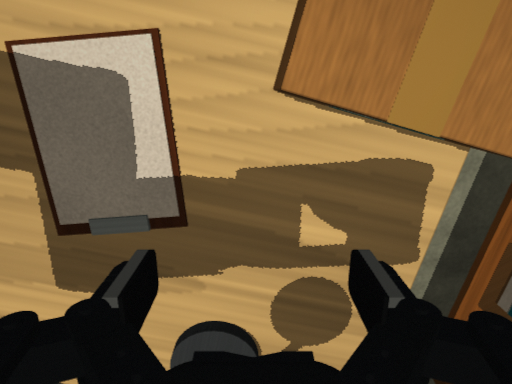

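In the top view there are three boards: A on the dark pad (156,168), B on the bare table (134,268) and C on the bare table (325,284). A fits: it lies on the pad and looks the smallest. I'll confirm this with an enlarged crop and sizes.

```bash
cat > h.py <<'E'
import numpy as np, cv2
from rig import *
def cam(n,img_h=384):
    i=camera_info(n);f=img_h/2/np.tan(np.radians(i["vertical_fov"])/2)
    return i,f
def ray(i,f,u,v):
    T=np.asarray(i["world_to_cam"]);R=T[:3,:3];o=-R.T@T[:3,3]
    d=R.T@np.array([(u-i["cx"])/f,(v-i["cy"])/f,1.0]);return o,d
def on_plane(i,f,u,v,z):
    o,d=ray(i,f,u,v);return o+d*(z-o[2])/d[2]
def at_depth(i,f,u,v,D):
    o,d=ray(i,f,u,v);return o+d*D
def cloud(i,f,D):
    T=np.asarray(i["world_to_cam"]);R=T[:3,:3];o=-R.T@T[:3,3]
    v,u=np.mgrid[:D.shape[0],:D.shape[1]]
    c=np.stack([(u-i["cx"])/f*D,(v-i["cy"])/f*D,D],-1)
    return c@R+o
def proj(i,f,P):
    c=np.asarray(i["world_to_cam"])@np.r_[P,1];return c[0]/c[2]*f+i["cx"],c[1]/c[2]*f+i["cy"]
E
python3 - <<'E'
from h import *
i,f=cam("top");p=cv2.imread("pics/a_top.png");D=np.load("pics/a_top.npy");P=cloud(i,f,D)
a=cv2.resize(p[120:210,110:200],None,fx=4.4,fy=4.4,interpolation=cv2.INTER_CUBIC)
b=cv2.resize(p[140:230,275:365],None,fx=4.4,fy=4.4,interpolation=cv2.INTER_CUBIC)
cv2.imwrite("pics/b.png",np.hstack([a,b]))
g=cv2.cvtColor(p,cv2.COLOR_BGR2HSV)
m=((g[...,0]>45)&(g[...,0]<90)&(g[...,1]>90)&(g[...,2]<110)).astype(np.uint8)*255
m=cv2.morphologyEx(m,cv2.MORPH_CLOSE,np.ones((7,7)))
for c in cv2.findContours(m,cv2.RETR_EXTERNAL,cv2.CHAIN_APPROX_NONE)[0]:
    if cv2.contourArea(c)<300: continue
    r=cv2.minAreaRect(c);mm=np.zeros_like(m);cv2.drawContours(mm,[c],-1,255,-1)
    z=np.median(P[...,2][mm>0])
    bx=cv2.boxPoints(r);w=np.array([on_plane(i,f,*q,z) for q in bx])
    print("green",r[0],r[1],"z",z,"sides",np.linalg.norm(w[1]-w[0]),np.linalg.norm(w[2]-w[1]),"cen",w.mean(0), np.degrees(np.arctan2(*(w[1]-w[0])[1::-1])))
for n,(u,v) in dict(sink=(156,168),pad=(170,198),hous=(340,160),T=(320,175),shoulder=(316,200),tape=(246,220),carton=(250,175),scr=(262,112),table=(220,290)).items(): print(n,P[v,u])
E
```

```text
sink [583.9477716  212.84844144  29.98110096]
pad [516.21961704 181.97656806   1.56721639]
hous [ 609.67990262 -232.18022652    5.50536108]
T [ 570.19854437 -180.55546649   14.32081309]
shoulder [ 509.88562652 -170.07755592    8.47227772]
tape [462.3348433   -1.38828796   3.29074413]
carton [563.24286316 -10.73520326  47.08138557]
scr [725.46837722 -40.83164606  25.73612318]
table [298.08864723  59.53812163   3.56157481]
```

View pics/b.png

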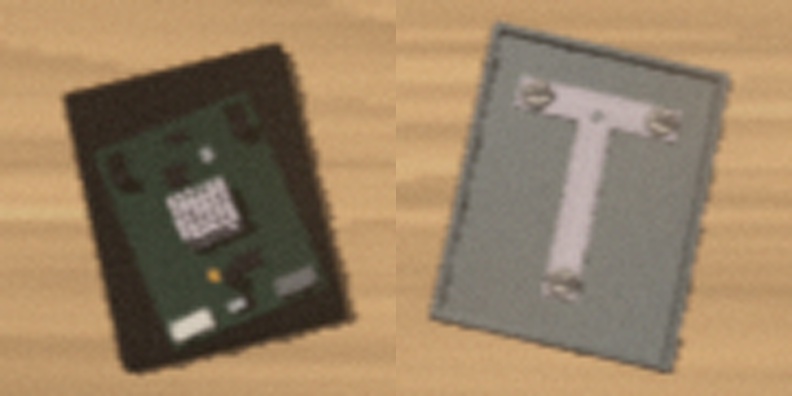

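Board A on the pad is the right one. Its connectors are at the lower end, so +x points up and slightly left in the top view, yaw about +20°. The housing's T-bar is also at its upper end, yaw about -11°. Next I'll check sizes and work out where the wrist camera must stand to look at both closely.

```bash
python3 - <<'E'
from h import *
i,f=cam("top");D=np.load("pics/a_top.npy");P=cloud(i,f,D)
print(D[160:176:3,148:166:3].round()); print(P[160:176:3,148:166:3,2].round()); print("pad z",P[136:198:8,130:185:6,2].round())
p=cv2.imread("pics/a_top.png")
# board corners by eye from the crops (crop px/4.4+offset)
for nm,q,z in [("A",[(100,150),(252,95),(318,285),(175,345)],21)]:
    w=np.array([on_plane(i,f,110+a/4.4,120+b/4.4,z) for a,b in q]);print(nm,w.round(),np.linalg.norm(w-np.roll(w,-1,0),axis=1))
for nm,q in [("B",[(92,268),(151,231),(177,271),(119,308)]),("C",[(284,268),(326,241),(364,295),(326,326)])]:
    w=np.array([on_plane(i,f,*x,3) for x in q]);print(nm,np.linalg.norm(w-np.roll(w,-1,0),axis=1))
w=np.array([on_plane(i,f,275+(a-396)/4.4,140+b/4.4,z) for a,b,z in [(498,25,13),(730,75,13),(670,370,13),(432,318,13)]]);print("hous",w.round(),w.mean(0),np.linalg.norm(w-np.roll(w,-1,0),axis=1))
i,f=cam("wrist");s=sense();T=i["world_to_cam"];o=-T[:3,:3].T@T[:3,3]
from scipy.spatial.transform import Rotation as Ro
R=Ro.from_euler("xyz",s["tcp_rot"]).as_matrix()
print("cam in tool",R.T@(o-s["eef_pos"]),"axis",R.T@T[2,:3], f)
print(R)
E
```

```text
[[1192. 1192. 1195. 1195. 1197. 1200.]
 [1196. 1192. 1168. 1172. 1171. 1196.]
 [1169. 1171. 1169. 1186. 1183. 1193.]
 [1192. 1181. 1168. 1168. 1173. 1175.]
 [1191. 1167. 1168. 1181. 1183. 1187.]
 [1187. 1192. 1184. 1187. 1193. 1194.]]
[[25. 26. 22. 23. 21. 18.]
 [20. 24. 47. 43. 45. 20.]
 [45. 43. 45. 29. 32. 22.]
 [21. 33. 45. 45. 40. 38.]
 [21. 45. 43. 31. 29. 25.]
 [24. 19. 26. 24. 19. 18.]]
pad z [[ 1.  1.  1. 21. 20. 20. 21. 18. -0.  0.]
 [19. 19. 20. 21. 21. 21. 20. 14.  3. -1.]
 [15. 25. 19. 23. 20. 19. 23. 20. 16.  4.]
 [23. 38. 25. 25. 22. 21. 24. 22. 21. -2.]
 [21. 16. 22. 24. 45. 44. 24. 24. 17. -1.]
 [ 1. 19. 21. 28. 25. 19. 23. 23. 21. 18.]
 [ 2. 20. 20. 19. 20. 21. 22. 29. 26. 21.]
 [ 2. 20. 18. 21. 30. 20. 25. 17. 22. 17.]]
A [[620. 271.  21.]
 [652. 189.  21.]
 [545. 151.  21.]
 [512. 227.  21.]] [ 87.93962396 113.38692665  83.02850927 117.08203926]
B [160.45435571 113.86752846 156.43996272 113.61172712]
C [119.42843655 152.53758305 114.99906249 163.54968169]
hous [[ 644. -129.   13.]
 [ 615. -258.   13.]
 [ 451. -219.   13.]
 [ 480.  -90.   13.]] [ 547.42350235 -173.92384107   13.        ] [131.49928995 168.81468398 131.63087785 168.86378755]
cam in tool [  0.4780757  -76.18937069  30.68172383] axis [-8.34234981e-04  2.94961223e-01  9.55508860e-01] 328.4137771330221
[[ 2.19981173e-01 -9.75504084e-01 -2.54901557e-04]
 [-9.75503501e-01 -2.19981320e-01  1.06731576e-03]
 [-1.09724446e-03  1.38679891e-05 -9.99999398e-01]]
```

Sizes confirm board A: 120 x 90 by rays, against about 157 x 114 for B and C. Its sink top is at z = 45 as expected. The housing measures 169 x 132 at about (547,-174). I'll go look at the housing from the wrist first.

```bash
python3 -m creep '100 -33.4 -45.6 5.4 0;100 -33.4 -45.6 5.4 0;100 -33.4 -45.6 5.4 0;100 -33.4 -45.6 5.4 0;100 -33.4 -45.6 5.4 0;100 -33.4 -45.6 5.4 0;100 -33.4 -45.6 5.4 0;100 -33.4 -45.6 5.4 0;100 -33.4 -45.6 5.4 0;100 -33.4 -45.6 5.4 0;100 -33.4 -45.6 5.4 0;100 -33.4 -45.6 5.4 0;100 -33.4 -45.6 5.4 0;100 -33.4 -45.6 5.4 0;100 -33.4 -45.6 5.4 0;100 -33.4 -45.6 5.4 0;100 -33.4 -45.6 5.4 0;100 -33.4 -45.6 5.4 0'
python3 - <<'E'
from h import *
s=sense();i,f=cam("wrist");p,D=grab_frame("wrist");print(s["clock"],s["eef_pos"],s["tcp_rot"])
import pickle;pickle.dump((s,i,f,p,D),open("hous.pkl","wb"))
cv2.imwrite("pics/c.png",cv2.resize(p,(768,576),interpolation=cv2.INTER_CUBIC))
E
```

```text
clock: 1.95
eef_pos: [508.5, -183.9, 350.6]
tcp_rot: [-3.141, 0.001, -1.35]
contact_force: [0.5, -1.9, -0.3]
opening: 0.998
1.95 [ 508.45523624 -183.91559199  350.62810529] [-3.14144350e+00  9.68791080e-04 -1.35007989e+00]
```

View pics/c.png

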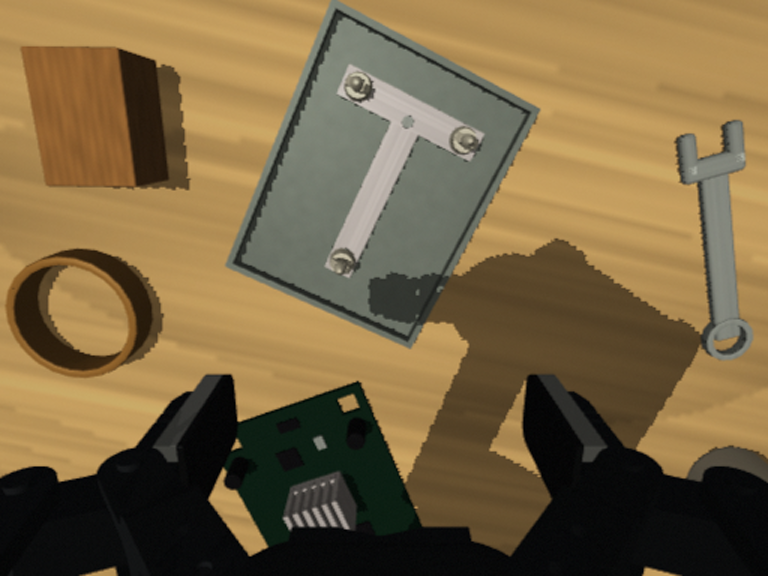

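The housing is clear here, with standoffs at about (356,85), (465,140) and (343,261) in the enlarged view. Next I'll measure post heights and positions from the depth and colours.

```bash
python3 - <<'E'
from h import *
import pickle
s,i,f,p,D=pickle.load(open("hous.pkl","rb"));P=cloud(i,f,D)
tiles=[]
for n,(U,V) in enumerate([(356,85),(465,140),(343,261)]):
    u,v=int(U/1.5),int(V/1.5)
    c=cv2.resize(p[v-20:v+20,u-17:u+17],None,fx=7,fy=7,interpolation=cv2.INTER_NEAREST);tiles.append(c)
    z=P[v-16:v+16,u-16:u+16]
    print(n,(u,v));print(P[v-12:v+12:1,u-12:u+12:1,2].round().astype(int))
cv2.imwrite("pics/d.png",np.hstack(tiles))
zz=P[...,2]
for (u,v) in [(200,140),(300,140),(260,60),(180,170),(255,130)]: print((u,v),P[v-2:v+3,u-2:u+3].reshape(-1,3).mean(0).round(1),)
E
```

```text
0 (237, 56)
[[  4   3   3   3   2   3   2  10   7   8   8   3   4   3   2   4   4   3
    3   4   3   1   4   3]
 [  3   2   2   3   4   4   8   9   7   8   8   7   8   4   4   3   3   2
    4   4   4   4   4   5]
 [  3   3   3   3   3   5   7   7   8   9   8   6   8   8 320   3   3   3
    4   2   3   3   4   3]
 [  4   4   3   3   4   8   8   9   9   9   9   9   8   8   9   8   7   3
    3   3   3   2   4   4]
 [  4   4   4   4   4   8   8   8   8   7   8  13  16  15  14  11   9   8
    3   3   4   4   3   3]
 [  2   3   3   1   2   7   8   8  10  15  17  16  16  17  17  16  17  13
    8   7   2   3   4   3]
 [  4   3   3   3   8   8   7  24  17  17  16  15  16  16  17  16  16  16
   14   9   9   8   3   3]
 [  3   3   3   5   9   7  21  23  26  24  30  30  30  32  30  16  18  15
   17  14   9   7   9   8]
 [  3   4   4   8   8   7  22  23  25  30  32  32  32  34  32  30  16  16
   16  16  14   9   7   8]
 [  3   2   3   9   8  22  23  26  29  32  32  33  34  33  31  30  16  16
   16  15  15  10   8   8]
 [  3   4   3   9   8  22  25  26  30  32  34  34  32 320  32  31  29  17
   1
[... 5680 characters left out ...]
   7   3   3   3   4   3]
 [  4   3   3   2   4   1   3  32  33  34  35  33  31  30  25  25  21   7
    9   4   3   3   4   2]
 [  4   4   3   4   3   4   3  30  32  32  33  33  30  25  25  25  23   7
    3   4   3   3   3   3]
 [  4   3   3   3   4   3   4   3   3  30  31   5   8   9   7   8   8   8
    3   3   4   3   3   3]
 [  3   2   4   4   3   3   3   3   4   3   4   4   1   2   8   7   7   4
    2   4   2   3   3   3]
 [  4   3   3   3   2   3   3   2   4   3   3   4   2   5   5   2   7   3
    4   5   3   4   3   3]]
(200, 140) [ 526.6 -127.5    3.2]
(300, 140) [ 547.8 -221.4    3.3]
(260, 60) [ 608.8 -167.7    8. ]
(180, 170) [ 493.1 -113.3    3.4]
(255, 130) [ 548.1 -176.9    7.9]
```

View pics/d.png

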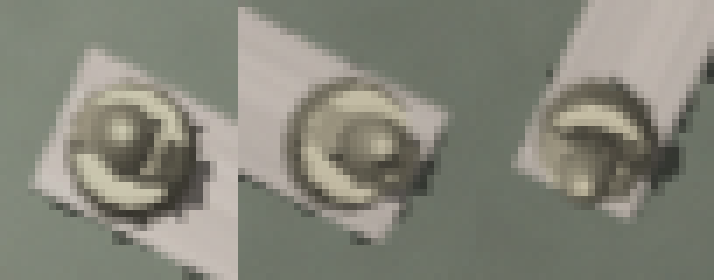

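```bash
cat > fit.py <<'E'
from h import *
def rigid(local,world):
    L=np.array(local,float)[:,:2];W=np.array(world,float)[:,:2];l=L-L.mean(0);w=W-W.mean(0)
    th=np.arctan2((l[:,0]*w[:,1]-l[:,1]*w[:,0]).sum(),(l*w).sum())
    R=np.array([[np.cos(th),-np.sin(th)],[np.sin(th),np.cos(th)]]);t=W.mean(0)-R@L.mean(0)
    return t,th,(W-(L@R.T+t))
E
python3 - <<'E'
from fit import *
import pickle
s,i,f,p,D=pickle.load(open("hous.pkl","rb"));P=cloud(i,f,D)
loc=[(50,35),(50,-35),(-50,0)]
A=[];B=[]
for n,(u,v) in enumerate([(237,56),(310,93),(228,174)]):
    q=P[v-14:v+14,u-14:u+14].reshape(-1,3)
    t=q[(q[:,2]>31.5)&(q[:,2]<40)]
    sh=q[(q[:,2]>14.8)&(q[:,2]<18)]
    c=(t[:,:2].max(0)+t[:,:2].min(0))/2
    # circle fit shoulder outer: minEnclosing
    (cx,cy),r=cv2.minEnclosingCircle(sh[:,:2].astype(np.float32))
    print(n,"tip mean",t.mean(0).round(1),"bbox c",c.round(1),len(t),"shoulder enc",(round(cx,1),round(cy,1)),round(r,1), np.median(sh[:,2]), np.percentile(t[:,2],97))
    A.append(t.mean(0));B.append((cx,cy))
for W in (A,B):
    t,th,e=rigid(loc,W);print("housing",t.round(2),np.degrees(th).round(2),"res",e.round(2).tolist())
# rim outline
z=P[...,2]
m=((z>10)&(z<16)).astype(np.uint8)
E
```

```text
0 tip mean [ 606.3 -148.4   32.6] bbox c [ 606.2 -148.4] 39 shoulder enc (606.2, -148.4) 7.2 16.35928549230391 34.14044885890433
1 tip mean [ 590.7 -216.4   32.8] bbox c [ 590.7 -216.3] 31 shoulder enc (590.8, -216.4) 7.2 16.39832670702458 34.955037129528336
2 tip mean [ 501.6 -159.6   32.8] bbox c [ 501.4 -159.7] 29 shoulder enc (501.5, -160.1) 7.1 16.32201695498236 34.58213163673178
housing [ 549.97 -171.01] -13.16 res [[-0.32, -0.05], [-0.02, 0.03], [0.34, 0.02]]
housing [ 549.93 -171.24] -12.89 res [[-0.26, -0.11], [-0.09, 0.16], [0.36, -0.04]]
```

The housing fit is consistent: origin (550.0,-171.1), yaw -13.0°, residual 0.35 mm, shoulder z 16.4. That is 13.4 above the floor, inside the 11 to 33 range. The wrist calibration may be about 2 mm off, so I'll take a second view at +90° yaw to solve for the bias.

```bash
python3 -m creep '60 3.7 -4.4 0 -90;60 3.7 -4.4 0 -90;60 3.7 -4.4 0 -90;60 3.7 -4.4 0 -90;60 3.7 -4.4 0 -90;60 3.7 -4.4 0 -90;60 3.7 -4.4 0 -90;60 3.7 -4.4 0 -90;60 3.7 -4.4 0 -90;60 3.7 -4.4 0 -90;60 3.7 -4.4 0 -90;60 3.7 -4.4 0 -90;60 3.7 -4.4 0 -90;60 3.7 -4.4 0 -90'
python3 - <<'E'
from fit import *
s=sense();i,f=cam("wrist");p,D=grab_frame("wrist");print(s["clock"],s["eef_pos"],s["tcp_rot"],s["qpos"])
import pickle;pickle.dump((s,i,f,p,D),open("hous2.pkl","wb"))
cv2.imwrite("pics/e.png",p)
P=cloud(i,f,D);loc=[(50,35),(50,-35),(-50,0)]
A=[];B=[]
for g in [(606.2,-148.4),(590.7,-216.4),(501.5,-159.9)]:
    q=P.reshape(-1,3);q=q[np.hypot(q[:,0]-g[0],q[:,1]-g[1])<11]
    t=q[(q[:,2]>31.5)&(q[:,2]<40)];sh=q[(q[:,2]>14.8)&(q[:,2]<18)]
    (cx,cy),r=cv2.minEnclosingCircle(sh[:,:2].astype(np.float32))
    print(t.mean(0).round(1),len(t),(round(cx,1),round(cy,1)),round(r,1),np.median(sh[:,2]));A.append(t.mean(0));B.append((cx,cy))
for W in (A,B):
    t,th,e=rigid(loc,W);print("housing",t.round(2),np.degrees(th).round(2),"res",e.round(2).tolist())
E
```

```text
clock: 3.4
eef_pos: [559.5, -210.3, 350.6]
tcp_rot: [-3.141, -0.0, 0.219]
contact_force: [-1.3, 0.1, -0.1]
opening: 0.602
3.4 [ 559.54432475 -210.29408269  350.55454081] [-3.14060299e+00 -1.13258052e-04  2.19109832e-01] [-3.62260234e-01  3.67256868e-01  1.74366353e+00  1.03659208e-03
  1.03112133e+00 -5.81902983e-01]
[ 606.1 -148.7   32.7] 30 (606.0, -148.9) 7.1 16.320584969309692
[ 590.5 -216.5   32.7] 27 (590.5, -216.6) 6.9 16.31895613697037
[ 501.2 -160.8   32.8] 33 (501.4, -160.5) 7.1 16.19120700050979
housing [ 549.68 -171.62] -12.76 res [[-0.06, -0.17], [-0.24, 0.34], [0.3, -0.17]]
housing [ 549.75 -171.6 ] -12.96 res [[-0.29, -0.25], [-0.14, 0.34], [0.43, -0.09]]
```

View pics/e.png

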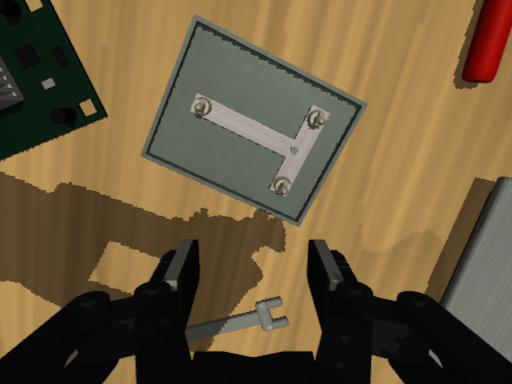

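Both views agree within 0.5 mm, so the wrist bias is small. Housing: (549.8,-171.4), yaw -12.95°. Moving to view the board.

```bash
python3 -m creep '60 7.3 -40 0 82.5;60 7.3 -40 0 82.5;60 7.3 -40 0 82.5;60 7.3 -40 0 82.5;60 7.3 -40 0 82.5;60 7.3 -40 0 82.5;60 7.3 -40 0 82.5;60 7.3 -40 0 82.5;60 7.3 -40 0 82.5;60 7.3 -40 0 82.5;60 7.3 -40 0 82.5;60 7.3 -40 0 82.5;60 7.3 -40 0 82.5;60 7.3 -40 0 82.5'
python3 - <<'E'
from fit import *
s=sense();i,f=cam("wrist");p,D=grab_frame("wrist");print(s["clock"],s["eef_pos"],s["tcp_rot"],s["qpos"])
import pickle;pickle.dump((s,i,f,p,D),open("board.pkl","wb"))
cv2.imwrite("pics/f.png",cv2.resize(p,(768,576),interpolation=cv2.INTER_CUBIC))
E
```

```text
clock: 4.85
eef_pos: [543.8, 195.2, 351.0]
tcp_rot: [-3.141, 0.001, -1.22]
contact_force: [0.3, 1.1, -0.3]
opening: 0.6
4.85 [543.84871094 195.22195635 351.03844587] [-3.14127033e+00  8.90020117e-04 -1.21966505e+00] [3.41780308e-01 3.37498132e-01 1.78708017e+00 1.05011737e-03
 1.01670060e+00 1.56089310e+00]
```

View pics/f.png

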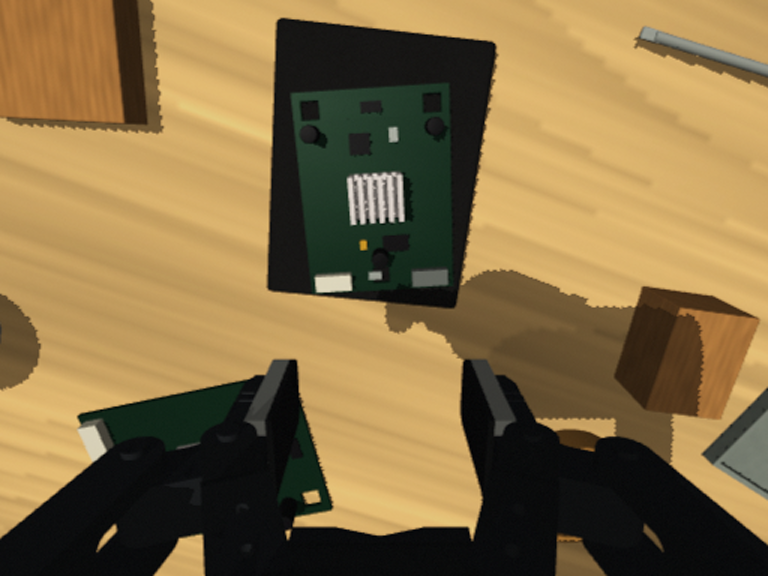

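The board on the pad shows two holes at (310,110) and (431,102), studs at (309,133), (434,126) and (380,257), the sink at (376,198), and connectors at the lower end. Next I'll fit its pose.

```bash
python3 - <<'E'
from fit import *
import pickle
s,i,f,p,D=pickle.load(open("board.pkl","rb"));P=cloud(i,f,D);z=P[...,2]
W=[];L=[]
for nm,(U,V),l in [("st0",(309,133),(37,35)),("st1",(434,126),(37,-35)),("st2",(380,257),(-37,0))]:
    u,v=int(U/1.5),int(V/1.5);q=P[v-10:v+10,u-10:u+10].reshape(-1,3);t=q[(q[:,2]>35)&(q[:,2]<40)]
    (cx,cy),r=cv2.minEnclosingCircle(t[:,:2].astype(np.float32));print(nm,t.mean(0).round(1),(round(cx,1),round(cy,1)),round(r,1),len(t))
    W.append(t.mean(0)[:2]);L.append(l)
print("studs",[x for x in rigid(L,W)])
g=cv2.cvtColor(p,cv2.COLOR_BGR2HSV);u0,v0=250,132
sk=P[v0-30:v0+30,u0-30:u0+30].reshape(-1,3);sk=sk[(sk[:,2]>42.5)&(sk[:,2]<48)]
r=cv2.minAreaRect(sk[:,:2].astype(np.float32));print("sink top",sk.mean(0),r,np.median(sk[:,2]))
m=((p[...,1].astype(int)>p[...,2]+8)&(z>18)&(z<25)).astype(np.uint8);m[:,:180]=0;m[:,320:]=0;m[230:]=0
m=cv2.morphologyEx(m,cv2.MORPH_CLOSE,np.ones((9,9)))
q=P[(m>0)&(z>18)&(z<25)];print("board",cv2.minAreaRect(q[:,:2].astype(np.float32)),np.median(q[:,2]))
# heights of things beside sink along board y
c=r[0];th=rigid(L,W)[1];Rm=np.array([[np.cos(th),-np.sin(th)],[np.sin(th),np.cos(th)]])
t0=rigid(L,W)[0];b=(P[...,:2]-t0)@Rm
sel=(abs(b[...,0])<14)&(abs(b[...,1])<45)&(abs(b[...,1])>16);print("max z beside sink",np.percentile(z[sel],[50,90,99,100]))
sel=(abs(b[...,0])<14)&(abs(b[...,1])<16);print(np.percentile(z[sel],[5,25,50,90,99]))
E
```

```text
st0 [602.2 258.7  37.1] (602.1, 258.7) 5.0 114
st1 [630.3 194.9  37.1] (630.2, 194.8) 4.8 117
st2 [548.8 197.2  37. ] (548.5, 197.0) 5.0 93
studs [array([582.46680465, 211.97001385]), np.float64(0.41371233853465816), array([[-0.05515264, -0.23693959],
       [-0.15110959,  0.11804814],
       [ 0.20626223,  0.11889145]])]
sink top [582.56176237 212.04818606  45.11330002] ((582.3216552734375, 211.98544311523438), (26.103858947753906, 30.06468963623047), 23.695650100708008) 45.149126758345744
board ((582.3409423828125, 211.42691040039062), (121.60638427734375, 91.04911804199219), 23.522872924804688) 21.16859032442403
max z beside sink [21.1679354  22.05740565 22.74513326 23.52355774]
[23.26180175 27.24999949 44.01962813 45.7503925  46.4801443 ]
```

Board: (582.4,212.0), yaw 23.7°, underside z 18. Studs, sink and outline all agree within 0.6 mm. I'll grip across the sink's 30 mm (board y), so the tool yaw is -66.3°.

```bash
python3 -m creep '60 -0.25 -4.2 4 -3.6;60 -0.25 -4.2 8 -3.6;60 -0.25 -4.2 11 -3.6;60 -0.25 -4.2 12.5 -3.6;60 -0.25 -4.2 12.5 -3.6;60 -0.25 -4.2 12.5 -3.6'
python3 - <<'E'
from fit import *
s=sense();print(s["eef_pos"],np.degrees(s["tcp_rot"]),s["clock"])
from scipy.spatial.transform import Rotation as Ro
R=Ro.from_euler("xyz",s["tcp_rot"]).as_matrix();print((R.T@(np.array([582.4,212,197.5])-s["eef_pos"])).round(2))
E
```

```text
clock: 5.5
eef_pos: [582.9, 212.2, 227.1]
tcp_rot: [-3.14, 0.001, -1.157]
contact_force: [0.4, -0.5, 0.5]
opening: 0.602
[582.90062561 212.15356045 227.10006264] [-1.79919311e+02  4.74956042e-02 -6.63018281e+01] 5.5
[-0.04  0.56 29.6 ]
```

```bash
python3 -m creep '60 0 0.05 1 0;60 0 0.05 2 0;60 0 0.05 2.7 0;60 0 0.05 2.95 0;60 0 0.05 2.95 0;30 0 0.05 2.95 0;30 0 0.05 2.95 0;30 0 0.05 2.95 0;30 0 0.05 2.95 0;30 0 0.05 2.95 0;30 0 0.05 2.95 0;30 0 0.05 2.95 0' 40
```

```text
clock: 6.7
eef_pos: [582.7, 212.0, 197.9]
tcp_rot: [-3.14, 0.001, -1.157]
contact_force: [-0.1, -0.6, 5.3]
opening: 0.342
```

The fingers stopped at 34%, which is about 29 mm on the 30 mm sink. Squeezing firmly and lifting.

```bash
python3 -m creep '10 0 0 0 0;10 0 0 0 0;10 0 0 0 0;10 0 0 -0.5 0;10 0 0 -1.5 0;10 0 0 -3 0;10 0 0 -5.5 0;10 0 0 -8 0;10 0 0 -8 0;10 0 0 -8 0' 50
python3 - <<'E'
from fit import *
p,D=grab_frame("scene");cv2.imwrite("pics/g.png",p[60:300,240:480].repeat(2,0).repeat(2,1))
s=sense();print(s["contact_force"],s["wrist_torque"],s["clock"],s["eef_pos"],s["tcp_rot"])
E
```

```text
clock: 7.7
eef_pos: [582.6, 211.9, 279.1]
tcp_rot: [-3.138, 0.001, -1.157]
contact_force: [-0.9, -0.8, -2.5]
opening: 0.335
[ 0.36354947  0.2442365  -1.91421631] [-0.01947349  0.02073037 -0.02773899] 7.75 [582.25803657 211.82825177 278.02787146] [-3.13949592e+00  7.73137362e-04 -1.15717428e+00]
```

View pics/g.png

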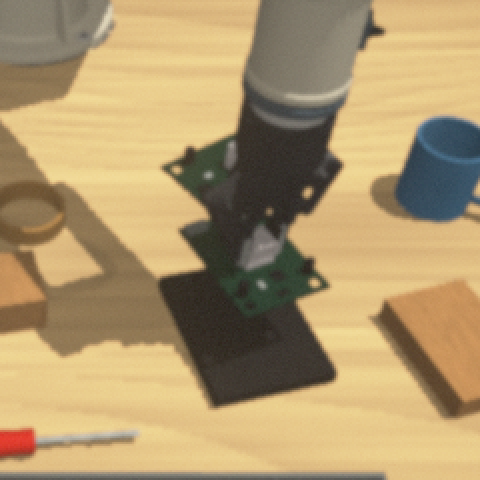

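Board A is held level by its sink. Carrying it level over the housing at about 98 mm, clear of the 45 mm carton.

```bash
python3 -m creep '10 4 2.2 0 5;10 8 4.4 0 10;10 12 6.5 0 15;10 16 8.7 0 20;10 20 10.9 0 24;10 24 13.1 0 28;10 28 15.2 0 32;10 31 16.9 0 35;10 33 17.9 0 36.6;10 33.8 18.4 0 36.6;10 33.8 18.4 0 36.6;10 33.8 18.4 0 36.6;10 33.8 18.4 0 36.6'
cat > rel.py <<'E'
from fit import *
import sys
from scipy.spatial.transform import Rotation as Ro
def rel(x,y,z,yawdeg):
    s=sense();R=Ro.from_euler("xyz",s["tcp_rot"]).as_matrix()
    d=R.T@(np.array([x,y,z])-s["eef_pos"]);print("pos",s["eef_pos"].round(2),"rpy",np.degrees(s["tcp_rot"]).round(2),"F",s["contact_force"].round(1),"T",s["wrist_torque"].round(2),"t",s["clock"],"open",round(s["opening"],3))
    print("tool shift mm",d.round(2),"roll",round((np.degrees(s["tcp_rot"][2])-yawdeg+180)%360-180,2))
if __name__=="__main__": rel(*map(float,sys.argv[1:5]))
E
python3 rel.py 550 -171.4 218 -102.95
```

```text
clock: 9.05
eef_pos: [549.6, -170.4, 277.1]
tcp_rot: [-3.141, 0.002, -1.794]
contact_force: [-0.0, -0.5, -1.9]
opening: 0.336
pos [ 549.64 -170.4   277.11] rpy [-1.7997e+02  1.2000e-01 -1.0281e+02] F [-0.  -0.5 -1.9] T [ 0.   -0.01 -0.01] t 9.05 open 0.336
tool shift mm [ 1.02 -0.54 59.1 ] roll 0.14
```

```bash
python3 -m creep '10 0.1 -0.05 1.5 0.1;10 0.1 -0.05 3.5 0.1;10 0.1 -0.05 4.7 0.1;10 0.1 -0.05 5.2 0.1;10 0.1 -0.05 5.2 0.1;10 0.1 -0.05 5.2 0.1'
python3 rel.py 550 -171.4 214 -102.95
python3 - <<'E'
from fit import *
p,D=grab_frame("wrist");cv2.imwrite("pics/h.png",cv2.resize(p,(768,576),interpolation=cv2.INTER_CUBIC))
p,D=grab_frame("scene");cv2.imwrite("pics/i.png",cv2.resize(p[140:260,100:260],None,fx=4,fy=4,interpolation=cv2.INTER_CUBIC))
E
```

```text
clock: 9.65
eef_pos: [550.2, -171.3, 225.3]
tcp_rot: [-3.141, 0.002, -1.796]
contact_force: [0.3, -0.4, -1.6]
opening: 0.339
pos [ 550.21 -171.33  225.31] rpy [-1.7995e+02  1.2000e-01 -1.0290e+02] F [ 0.3 -0.4 -1.6] T [ 0.03 -0.02 -0.02] t 9.65 open 0.339
tool shift mm [ 0.14  0.2  11.31] roll 0.05
```

View pics/h.png

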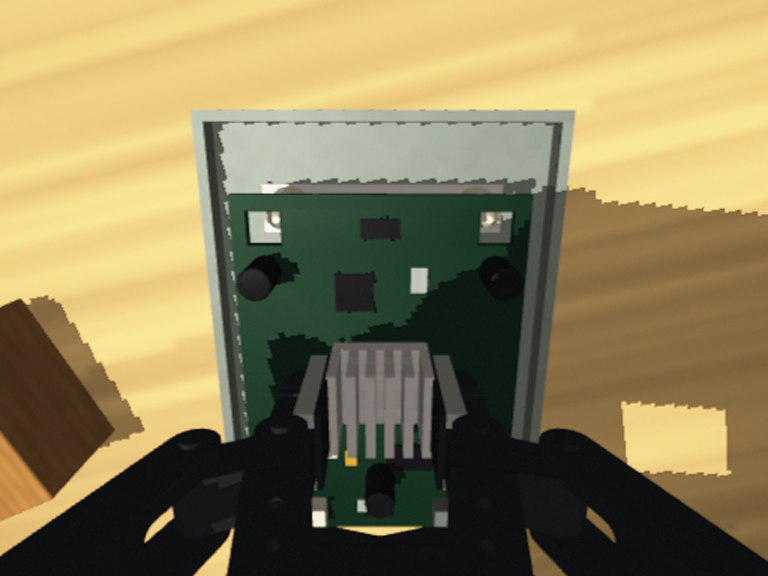

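View pics/i.png

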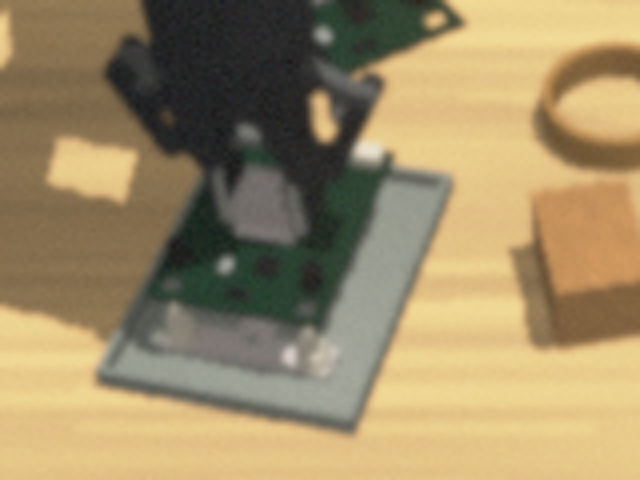

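Both front holes at (265,227) and (496,227) show the posts beneath. I'll measure the held board's pose from its studs and hole corners in the same view.

```bash
python3 - <<'E'
from fit import *
i,f=cam("wrist");p,D=grab_frame("wrist");P=cloud(i,f,D);z=P[...,2]
W=[]
for (U,V) in [(257,284),(504,282),(380,500)]:
    u,v=int(U/1.5),int(V/1.5);q=P[v-25:v+18,u-14:u+14].reshape(-1,3);
    zt=np.percentile(q[:,2],96);t=q[abs(q[:,2]-64.5)<2.5];print(zt,len(t),t.mean(0).round(2) if len(t) else '')
    if len(t):W.append(t.mean(0))
u=P[130:135,150:350];
m=(p[...,1].astype(int)>p[...,2]+8)&(z>35)&(z<60);q=P[m];A=np.c_[q[:,:2],np.ones(len(q))];c=np.linalg.lstsq(A,q[:,2],rcond=None)[0];print("top plane tilt deg",np.degrees(c[:2]),"z at centre",c@[550,-171.4,1])
d=W[0]-W[1];print("yaw",np.degrees(np.arctan2(d[1],d[0]))-90,"dist",np.linalg.norm(d[:2]),"mid",(W[0]+W[1])/2)
th=np.radians(-12.95);ex=np.array([np.cos(th),np.sin(th)]);ey=np.array([-ex[1],ex[0]])
mid=((W[0]+W[1])/2)[:2]-np.array([549.8,-171.4]);print("mid in housing frame",mid@ex,mid@ey)
cv2.imwrite("pics/j.png",cv2.resize(p[130:170,155:355],None,fx=4,fy=4,interpolation=cv2.INTER_NEAREST))
E
```

```text
65.76501805692088 451 [ 594.55 -145.62   64.77]
65.55350150307636 453 [ 579.07 -213.02   64.59]
65.28323732520145 325 [ 515.28 -162.81   64.49]
top plane tilt deg [-0.0250071  0.1470187] z at centre 48.90603751568631
yaw -12.931760480599777 dist 69.14669236326763 mid [ 586.81213921 -179.31951165   64.68035403]
mid in housing frame 37.845540357616876 0.5763584175154594
```

View pics/j.png

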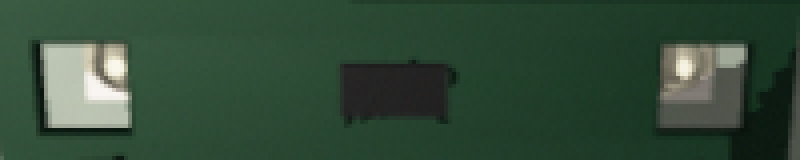

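```bash
python3 - <<'E'
from fit import *
i,f=cam("wrist");p,D=grab_frame("wrist");P=cloud(i,f,D);z=P[...,2]
th=np.radians(-12.95);ex=np.array([np.cos(th),np.sin(th)]);ey=np.array([-ex[1],ex[0]])
H=lambda w:((w[:2]-[549.8,-171.4])@ex,(w[:2]-[549.8,-171.4])@ey)
for (a0,a1) in [(38,131),(657,748)]:
    pts=[on_plane(i,f,155+a/4-.5,130+b/4-.5,48.9) for a in (a0,a1) for b in (42,130)]
    h=np.array([H(w) for w in pts]);print("hole",h.round(2).tolist(),h.mean(0).round(2))
for a,b in [(113,68),(685,66)]: print("post",np.round(H(on_plane(i,f,155+a/4-.5,130+b/4-.5,34)),2))
for (U,V) in [(257,284),(504,282),(380,500)]:
    u,v=int(U/1.5),int(V/1.5);q=P[v-25:v+18,u-14:u+14].reshape(-1,3);t=q[(q[:,2]>63.9)&(q[:,2]<67)]
    h=np.array([H(w) for w in t]);print("stud x,y pct",np.percentile(h[:,0],[3,50,97]).round(1),np.percentile(h[:,1],[3,50,97]).round(1),len(t))
E
```

```text
hole [[55.69, 40.04], [45.72, 40.83], [55.7, 29.69], [45.73, 30.27]] [50.71 35.21]
hole [[55.77, -28.81], [45.81, -29.4], [55.78, -38.91], [45.83, -39.71]] [ 50.8 -34.2]
post [50.35 35.11]
post [ 50.68 -35.36]
stud x,y pct [33.3 37.7 41.7] [31.1 35.2 39.4] 402
stud x,y pct [33.5 37.6 41.8] [-38.4 -34.3 -30. ] 381
stud x,y pct [-40.6 -35.9 -32. ] [-3.5  0.8  4.6] 271
```

Relative to the posts, the holes sit +0.6 mm in housing y and +0.2 in x. I'll correct that and go down slowly with force checks.

```bash
python3 -m creep '10 0.06 0.015 0.3 0;10 0.06 0.015 0.7 0;10 0.06 0.015 1.0 0;10 0.06 0.015 1.3 0;10 0.06 0.015 1.5 0;10 0.06 0.015 1.6 0;10 0.06 0.015 1.6 0'
python3 rel.py 550 -171.4 204 -102.95
python3 - <<'E'
from fit import *
p,D=grab_frame("wrist");cv2.imwrite("pics/k.png",cv2.resize(p[100:220,130:380],None,fx=3,fy=3,interpolation=cv2.INTER_CUBIC))
E
```

```text
clock: 10.55
eef_pos: [549.9, -172.0, 209.5]
tcp_rot: [-3.14, 0.002, -1.796]
contact_force: [0.5, 1.2, -2.1]
opening: 0.34
pos [ 549.92 -172.    209.53] rpy [-1.7992e+02  1.2000e-01 -1.0291e+02] F [ 0.5  1.2 -2.1] T [ 0.02 -0.03  0.  ] t 10.55 open 0.34
tool shift mm [-0.59  0.07  5.53] roll 0.04
```

View pics/k.png

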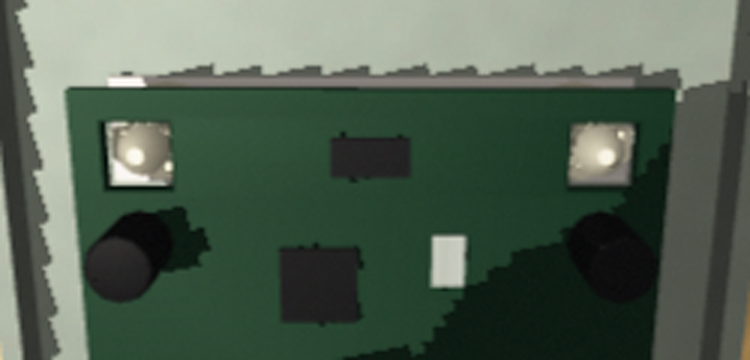

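The posts are standing centred in both holes, at (138,152) and (602,152). Going on down, gently, to rest on the barbs.

```bash
python3 -m creep '10 0 0 0.1 0;10 0 0 0.2 0;10 0 0 0.3 0;10 0 0 0.4 0;10 0 0 0.4 0'; python3 rel.py 549.9 -172 204 -102.95
```

```text
clock: 11.1
eef_pos: [549.9, -172.0, 205.5]
tcp_rot: [-3.14, 0.002, -1.796]
contact_force: [0.4, 0.3, -1.7]
opening: 0.34
pos [ 549.93 -171.99  205.53] rpy [-1.7992e+02  1.2000e-01 -1.0291e+02] F [ 0.4  0.3 -1.7] T [-0.01 -0.05 -0.08] t 11.1 open 0.34
tool shift mm [0.02 0.03 1.53] roll 0.04
```

```bash
python3 -m creep '10 0 0 0.05 0;10 0 0 0.1 0;10 0 0 0.15 0;10 0 0 0.15 0'; python3 -m creep '10 0 0 0.03 0;10 0 0 0.06 0;10 0 0 0.06 0'
```

```text
clock: 11.5
eef_pos: [549.9, -172.0, 204.0]
tcp_rot: [-3.14, 0.002, -1.796]
contact_force: [0.6, -0.1, -2.3]
opening: 0.337
clock: 11.8
eef_pos: [550.0, -172.0, 203.6]
tcp_rot: [-3.14, 0.002, -1.796]
contact_force: [-0.8, 0.3, 1.5]
opening: 0.342
```

Contact came at TCP z 203.6, so the underside is at about 24.1, which matches resting on the barb slopes. Releasing.

```bash
python3 -m creep '40 0 0 0 0;45 0 0 0 0;50 0 0 0 0;55 0 0 0 0;55 0 0 0 0;55 0 0 -1 0;55 0 0 -2.5 0;55 0 0 -4.5 0;55 0 1.5 -6.5 0;55 0 3 -8.5 0;55 0 4 -10 0;40 0 4 -11 0;0 0 4 -11 0;0 0 4 -11 0'
python3 rel.py 549.9 -172 204 -102.95
python3 - <<'E'
from fit import *
import pickle
s=sense();i,f=cam("wrist");p,D=grab_frame("wrist");pickle.dump((s,i,f,p,D),open("laid.pkl","wb"))
cv2.imwrite("pics/l.png",cv2.resize(p,(768,576),interpolation=cv2.INTER_CUBIC))
E
```

```text
clock: 13.2
eef_pos: [511.3, -163.4, 313.9]
tcp_rot: [-3.139, 0.002, -1.796]
contact_force: [0.2, -0.6, 0.1]
opening: 0.068
pos [ 511.31 -163.42  313.92] rpy [-1.7984e+02  1.1000e-01 -1.0292e+02] F [ 0.2 -0.6  0.1] T [ 0.01  0.01 -0.  ] t 13.2 open 0.068
tool shift mm [-6.0000e-02 -3.9220e+01  1.1004e+02] roll 0.03
```

View pics/l.png

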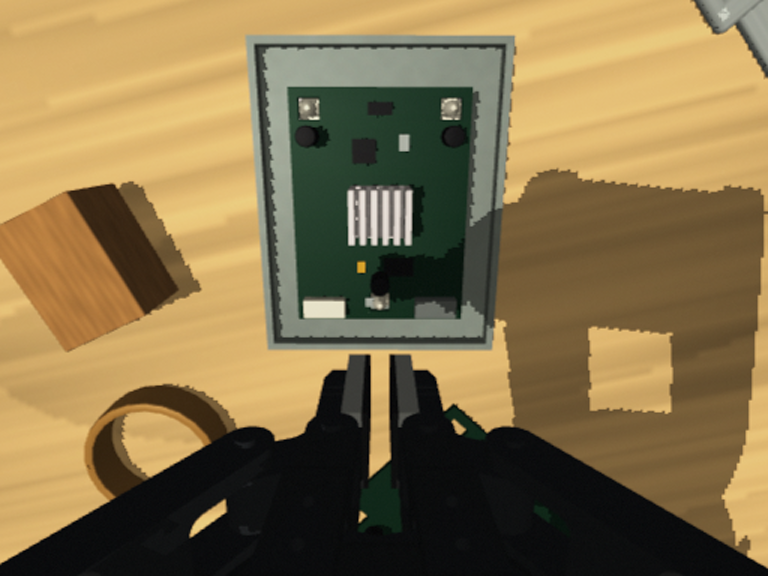

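```bash
cat > studs.py <<'E'
from fit import *
from scipy.spatial.transform import Rotation as Ro
def studs(P,guess):
    q0=P.reshape(-1,3);W=[]
    for g in guess:
        q=q0[np.hypot(q0[:,0]-g[0],q0[:,1]-g[1])<9]
        zt=np.percentile(q[:,2],90);t=q[abs(q[:,2]-zt)<1.6]
        W.append(np.r_[(t[:,:2].max(0)+t[:,:2].min(0))/2*0.5+t[:,:2].mean(0)*0.5,np.median(t[:,2])]);print("stud",W[-1].round(2),len(t))
    return np.array(W)
L=[(37,35),(37,-35),(-37,0)]
def pose(P,guess):
    W=studs(P,guess);t,th,e=rigid(L,W);print("board",t.round(2),np.degrees(th).round(2),"res",e.round(2).tolist());return W
def nominal():
    th=np.radians(-12.95);R=np.array([[np.cos(th),-np.sin(th)],[np.sin(th),np.cos(th)]])
    return np.array(L)@R.T+[549.8,-171.4]
E
python3 - <<'E'
from studs import *
import pickle
s,i,f,p,D=pickle.load(open("laid.pkl","rb"));P=cloud(i,f,D)
print(nominal());W=pose(P,nominal())
z=P[...,2];R=Ro.from_euler("xyz",s["tcp_rot"]).as_matrix()
for w in W: print("tool shift to 220 TCP z:",(R.T@(np.r_[w[:2],220]-s["eef_pos"])).round(1))
for g in [(606.2,-148.6),(590.6,-216.5),(501.4,-160.2)]:
    q=P.reshape(-1,3);q=q[np.hypot(q[:,0]-g[0],q[:,1]-g[1])<5];print("post tip z",np.percentile(q[:,2],97))
# fingers
E
```

```text
[[ 593.70246549 -145.58191479]
 [ 578.01541855 -213.80153483]
 [ 513.74105798 -163.10827519]]
stud [ 593.81 -145.49   43.1 ] 156
stud [ 578.12 -213.5    43.02] 148
stud [ 517.91 -164.03  207.01] 35
board [ 551.26 -171.59] -12.88 res [[-1.32, 0.23], [-1.4, 0.46], [2.73, -0.69]]
tool shift to 220 TCP z: [-35.7 -76.1  94.2]
tool shift to 220 TCP z: [ 34.  -76.   94.1]
tool shift to 220 TCP z: [-0.7 -6.3 93.9]
post tip z 33.93555226621256
post tip z 34.231143919936756
post tip z 189.56620889822418
```

The board lies level, stud tops at z 43.0 (underside 24.0) and within 0.3 mm of nominal. stud2's reading of z 207 was the finger in front of it, so I'll use the nominal position there. Now moving over stud2 with shut fingers.

```bash
python3 -m creep '0 -0.1 -0.24 3 0;0 -0.1 -0.24 6 0;0 -0.1 -0.24 8 0;0 -0.1 -0.24 8.8 0;0 -0.1 -0.24 8.8 0;0 -0.1 -0.24 8.8 0' 40; python3 rel.py 513.9 -162.95 216 -102.95
```

```text
clock: 13.85
eef_pos: [514.3, -162.9, 225.6]
tcp_rot: [-3.14, 0.002, -1.796]
contact_force: [0.1, -0.1, 0.1]
opening: -0.002
pos [ 514.27 -162.91  225.62] rpy [-1.7989e+02  1.1000e-01 -1.0292e+02] F [ 0.1 -0.1  0.1] T [-0.02  0.03  0.01] t 13.85 open -0.002
tool shift mm [0.14 0.37 9.62] roll 0.03
```

```bash
python3 -m creep '0 0 0.03 0.4 0;0 0 0.03 0.8 0;0 0 0.03 0.9 0;0 0 0.03 0.9 0';python3 -m creep '0 0 0 0.05 0;0 0 0 0.1 0;0 0 0 0.1 0';python3 -m creep '0 0 0 0.05 0;0 0 0 0.05 0'
```

```text
clock: 14.25
eef_pos: [514.0, -162.8, 216.7]
tcp_rot: [-3.14, 0.002, -1.796]
contact_force: [-0.8, -0.5, 0.1]
opening: -0.003
clock: 14.55
eef_pos: [514.0, -162.8, 215.8]
tcp_rot: [-3.139, 0.002, -1.796]
contact_force: [-1.0, 0.5, 2.4]
opening: 0.003
clock: 14.75
eef_pos: [514.1, -162.9, 215.6]
tcp_rot: [-3.139, 0.002, -1.796]
contact_force: [-1.2, -0.8, 4.2]
opening: -0.004
```

Contact on stud2 as predicted, at z about 216. Pressing in small steps.

```bash
python3 -m creep '0 0 0 0.05 0;0 0 0 0.05 0';python3 -m creep '0 0 0 0.05 0;0 0 0 0.05 0'; python3 -m creep '0 0 0 0.05 0;0 0 0 0.05 0'
```

```text
clock: 14.95
eef_pos: [514.1, -162.9, 215.2]
tcp_rot: [-3.139, 0.002, -1.796]
contact_force: [-2.6, 0.7, 5.4]
opening: -0.002
clock: 15.15
eef_pos: [514.1, -162.8, 214.9]
tcp_rot: [-3.139, 0.002, -1.796]
contact_force: [-1.3, 0.5, 5.0]
opening: 0.001
clock: 15.35
eef_pos: [514.1, -162.9, 214.6]
tcp_rot: [-3.139, 0.002, -1.796]
contact_force: [-1.0, 1.4, 6.3]
opening: -0.004
```

```bash
python3 -m creep '0 0 0 0.05 0;0 0 0 0.1 0;0 0 0 0.1 0';python3 -m creep '0 0 0 0.05 0;0 0 0 0.1 0;0 0 0 0.1 0'
```

```text
clock: 15.65
eef_pos: [514.1, -162.9, 214.0]
tcp_rot: [-3.139, 0.002, -1.796]
contact_force: [-2.7, 1.0, 7.4]
opening: 0.003
clock: 15.95
eef_pos: [514.1, -162.8, 212.9]
tcp_rot: [-3.139, 0.002, -1.796]
contact_force: [-0.4, -0.3, -0.2]
opening: 0.002
```

```bash
python3 -m creep '0 0 0 0.05 0;0 0 0 0.1 0;0 0 0 0.1 0'
```

```text
clock: 16.25
eef_pos: [514.0, -162.8, 211.6]
tcp_rot: [-3.139, 0.002, -1.796]
contact_force: [1.4, -0.4, -0.1]
opening: 0.004
```

The force fell from 7.4 N to 0, so stud2's post snapped. Following it down to the shoulder.

```bash
python3 -m creep '0 0 0 0.05 0;0 0 0 0.1 0;0 0 0 0.1 0'; python3 -m creep '0 0 0 0.05 0;0 0 0 0.05 0'
```

```text
clock: 16.55
eef_pos: [514.0, -162.8, 210.5]
tcp_rot: [-3.139, 0.002, -1.796]
contact_force: [0.3, 0.1, -0.2]
opening: -0.002
clock: 16.75
eef_pos: [514.1, -162.8, 210.1]
tcp_rot: [-3.139, 0.002, -1.796]
contact_force: [-0.7, -0.2, 0.8]
opening: 0.003
```

```bash
python3 -m creep '0 0 0 0.05 0;0 0 0 0.05 0'
```

```text
clock: 16.95
eef_pos: [514.1, -162.8, 209.9]
tcp_rot: [-3.139, 0.002, -1.796]
contact_force: [-1.6, -0.1, 5.4]
opening: 0.003
```

```bash
python3 -m creep '0 0 0 0.05 0;0 0 0 0.05 0'; python3 -m creep '0 0 0 -1 0;0 0 0 -3 0;0 0 3 -6 0;0 0 5.5 -9 0;0 0 6 -11 0;0 0 6 -11 0;0 0 6 -11 0'
python3 - <<'E'
from studs import *
import pickle
s=sense();i,f=cam("wrist");p,D=grab_frame("wrist");pickle.dump((s,i,f,p,D),open("p2.pkl","wb"));P=cloud(i,f,D)
print(s["clock"],s["eef_pos"]);W=pose(P,nominal())
R=Ro.from_euler("xyz",s["tcp_rot"]).as_matrix()
for w in W: print("tool shift to contact:",(R.T@(np.r_[w[:2],w[2]+173]-s["eef_pos"])).round(1))
cv2.imwrite("pics/m.png",p)
E
```

```text
clock: 17.15
eef_pos: [514.1, -162.8, 209.8]
tcp_rot: [-3.139, 0.002, -1.796]
contact_force: [-1.6, 1.2, 6.8]
opening: -0.004
clock: 17.85
eef_pos: [455.5, -149.7, 320.3]
tcp_rot: [-3.137, 0.002, -1.796]
contact_force: [-0.5, -0.7, -1.0]
opening: 0.001
17.85 [ 455.54355506 -149.67569626  320.26951584]
stud [ 592.22 -145.34   41.65] 135
stud [ 576.6  -213.21   41.45] 140
stud [ 513.79 -162.91   36.49] 130
board [ 548.85 -171.04] -13.01 res [[-0.56, -0.07], [-0.42, 0.27], [0.98, -0.2]]
tool shift to contact: [ -34.6 -131.8  106.3]
tool shift to contact: [  35.  -131.7  106.4]
tool shift to contact: [ 1.00e-01 -5.92e+01  1.11e+02]
```

View pics/m.png

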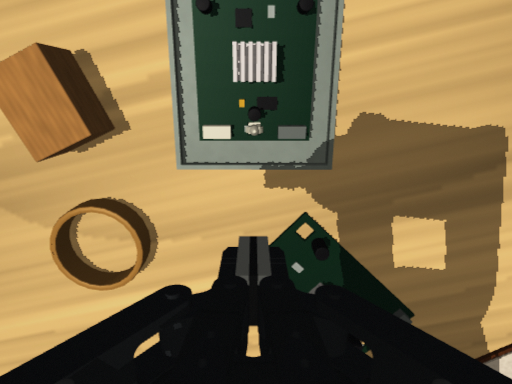

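stud2's end is home: stud top at 36.5 with the board tilted, far end up as described. studs 0 and 1 are near (205,5) and (306,5). Next is stud0.

```bash
python3 -m creep '0 -1.2 -4.5 0 0;0 -2.4 -9 1 0;0 -3.5 -12 3 0;0 -3.5 -13.32 6 0;0 -3.5 -13.32 8.5 0;0 -3.5 -13.32 9.3 0;0 -3.5 -13.32 9.4 0;0 -3.5 -13.32 9.4 0'; python3 rel.py 593.2 -145.4 216.5 -102.95
```

```text
clock: 18.7
eef_pos: [593.5, -145.2, 226.1]
tcp_rot: [-3.139, 0.002, -1.796]
contact_force: [0.2, 0.2, 0.3]
opening: -0.002
pos [ 593.46 -145.24  226.14] rpy [-1.7985e+02  1.1000e-01 -1.0292e+02] F [0.2 0.2 0.3] T [-0.05  0.05  0.01] t 18.7 open -0.002
tool shift mm [0.23 0.24 9.64] roll 0.03
```

```bash
python3 -m creep '0 0.02 0.02 0.4 0;0 0.02 0.02 0.8 0;0 0.02 0.02 0.9 0;0 0.02 0.02 0.9 0';python3 -m creep '0 0 0 0.05 0;0 0 0 0.1 0;0 0 0 0.1 0';python3 -m creep '0 0 0 0.05 0;0 0 0 0.1 0;0 0 0 0.1 0'
```

```text
clock: 19.1
eef_pos: [593.2, -145.4, 217.3]
tcp_rot: [-3.139, 0.002, -1.796]
contact_force: [0.4, 0.3, -0.3]
opening: 0.003
clock: 19.4
eef_pos: [593.2, -145.4, 216.4]
tcp_rot: [-3.139, 0.002, -1.796]
contact_force: [0.1, 0.7, -0.3]
opening: -0.003
clock: 19.7
eef_pos: [593.2, -145.4, 215.3]
tcp_rot: [-3.139, 0.002, -1.796]
contact_force: [-0.5, -0.4, 0.1]
opening: -0.006
```

```bash
python3 -m creep '0 0 0 0.05 0;0 0 0 0.1 0;0 0 0 0.1 0';python3 -m creep '0 0 0 0.05 0;0 0 0 0.1 0;0 0 0 0.1 0'
```

```text
clock: 20.0
eef_pos: [593.4, -145.4, 214.6]
tcp_rot: [-3.138, 0.002, -1.796]
contact_force: [-1.0, 0.5, 3.9]
opening: -0.001
clock: 20.3
eef_pos: [593.5, -145.3, 213.9]
tcp_rot: [-3.138, 0.002, -1.796]
contact_force: [-1.7, 1.5, 4.8]
opening: 0.001
```

```bash
python3 -m creep '0 0 0 0.05 0;0 0 0 0.1 0;0 0 0 0.1 0';python3 -m creep '0 0 0 0.05 0;0 0 0 0.1 0;0 0 0 0.1 0'
```

```text
clock: 20.6
eef_pos: [593.6, -145.2, 213.4]
tcp_rot: [-3.138, 0.002, -1.796]
contact_force: [-1.3, 0.4, 6.9]
opening: 0.004
clock: 20.9
eef_pos: [593.7, -145.1, 212.9]
tcp_rot: [-3.137, 0.002, -1.797]
contact_force: [-2.1, 1.8, 7.9]
opening: -0.004
```

```bash
python3 -m creep '0 0 0 0.05 0;0 0 0 0.1 0;0 0 0 0.1 0'
```

```text
clock: 21.2
eef_pos: [593.7, -145.1, 211.7]
tcp_rot: [-3.137, 0.002, -1.797]
contact_force: [0.3, 0.3, 0.6]
opening: 0.001
```

stud0 snapped: the force went from 7.9 N to 0.6. Following it down.

```bash
python3 -m creep '0 0 0 0.05 0;0 0 0 0.1 0;0 0 0 0.1 0'; python3 -m creep '0 0 0 0.05 0;0 0 0 0.05 0'
```

```text
clock: 21.5
eef_pos: [593.5, -145.1, 210.4]
tcp_rot: [-3.138, 0.002, -1.796]
contact_force: [-0.5, 0.0, 0.2]
opening: -0.003
clock: 21.7
eef_pos: [593.4, -145.1, 209.6]
tcp_rot: [-3.138, 0.002, -1.796]
contact_force: [0.3, -0.1, -0.2]
opening: 0.005
```

```bash
python3 -m creep '0 0 0 0.05 0;0 0 0 0.05 0'; python3 -m creep '0 0 0 0.05 0;0 0 0 0.05 0'
```

```text
clock: 21.9
eef_pos: [593.4, -145.1, 209.1]
tcp_rot: [-3.138, 0.002, -1.796]
contact_force: [0.6, -0.5, 0.1]
opening: -0.004
clock: 22.1
eef_pos: [593.5, -145.2, 208.8]
tcp_rot: [-3.138, 0.002, -1.796]
contact_force: [-0.9, 0.7, 3.4]
opening: -0.002
```

```bash
python3 -m creep '0 0 0 0.05 0;0 0 0 0.08 0;0 0 0 0.08 0'
```

```text
clock: 22.4
eef_pos: [593.5, -145.1, 208.5]
tcp_rot: [-3.138, 0.002, -1.796]
contact_force: [-2.3, 0.1, 8.2]
opening: -0.002
```

stud0 is home: steep climb to 8.2 N at z 208.5, against 208.4 predicted. Now stud1.

```bash
python3 -m creep '0 0 0 -1 0;0 0 0 -2.5 0;0 2 0 -3 0;0 5 0 -3 0;0 7 0 -3 0;0 7 0 -3 0;0 7 0 -2.2 0;0 7 0 -1.6 0;0 7 0 -1.6 0'; python3 rel.py 578.0 -213.5 216 -102.95
```

```text
clock: 23.3
eef_pos: [577.5, -212.4, 223.2]
tcp_rot: [-3.14, 0.003, -1.796]
contact_force: [-0.6, 0.8, -0.5]
opening: 0.003
pos [ 577.47 -212.42  223.2 ] rpy [-1.7990e+02  1.5000e-01 -1.0288e+02] F [-0.6  0.8 -0.5] T [-0.04  0.04  0.04] t 23.3 open 0.003
tool shift mm [ 0.96 -0.74  7.2 ] roll 0.07
```

```bash
python3 -m creep '0 0.1 -0.07 0 0;0 0.1 -0.07 0.3 0;0 0.1 -0.07 0.5 0;0 0.1 -0.07 0.5 0';python3 -m creep '0 0 0 0.05 0;0 0 0 0.1 0;0 0 0 0.1 0';python3 -m creep '0 0 0 0.05 0;0 0 0 0.1 0;0 0 0 0.1 0';python3 -m creep '0 0 0 0.05 0;0 0 0 0.1 0;0 0 0 0.1 0'
```

```text
clock: 23.7
eef_pos: [577.9, -213.4, 217.9]
tcp_rot: [-3.14, 0.003, -1.795]
contact_force: [-0.6, -0.3, 0.5]
opening: 0.002
clock: 24.0
eef_pos: [577.9, -213.4, 216.9]
tcp_rot: [-3.14, 0.003, -1.795]
contact_force: [0.1, -0.7, -0.3]
opening: 0.0
clock: 24.3
eef_pos: [577.9, -213.4, 215.9]
tcp_rot: [-3.14, 0.003, -1.795]
contact_force: [-1.0, -0.7, 0.6]
opening: -0.0
clock: 24.6
eef_pos: [578.0, -213.5, 215.2]
tcp_rot: [-3.14, 0.003, -1.796]
contact_force: [-0.2, -0.6, 3.9]
opening: 0.003
```

```bash
python3 -m creep '0 0 0 0.05 0;0 0 0 0.1 0;0 0 0 0.1 0';python3 -m creep '0 0 0 0.05 0;0 0 0 0.1 0;0 0 0 0.1 0'
```

```text
clock: 24.9
eef_pos: [578.1, -213.6, 214.4]
tcp_rot: [-3.139, 0.002, -1.795]
contact_force: [-2.0, -0.9, 5.2]
opening: 0.001
clock: 25.2
eef_pos: [578.2, -213.8, 213.8]
tcp_rot: [-3.139, 0.002, -1.795]
contact_force: [-1.9, -0.2, 6.3]
opening: 0.003
```

```bash
python3 -m creep '0 0 0 0.05 0;0 0 0 0.1 0;0 0 0 0.1 0'
```

```text
clock: 25.5
eef_pos: [578.3, -213.8, 212.9]
tcp_rot: [-3.139, 0.002, -1.795]
contact_force: [0.0, 0.2, -0.5]
opening: -0.005
```

```bash
python3 -m creep '0 0 0 0.05 0;0 0 0 0.1 0;0 0 0 0.1 0'
```

```text
clock: 25.8
eef_pos: [578.3, -213.9, 211.8]
tcp_rot: [-3.139, 0.002, -1.795]
contact_force: [-0.1, -1.7, 2.2]
opening: 0.001
```

```bash
python3 -m creep '0 0 0 0.05 0;0 0 0 0.1 0;0 0 0 0.1 0'; python3 -m creep '0 0 0 0.05 0;0 0 0 0.1 0;0 0 0 0.1 0'
```

```text
clock: 26.1
eef_pos: [578.1, -213.7, 210.5]
tcp_rot: [-3.139, 0.002, -1.796]
contact_force: [-0.6, -0.8, 0.0]
opening: 0.0
clock: 26.4
eef_pos: [578.0, -213.6, 209.2]
tcp_rot: [-3.14, 0.002, -1.795]
contact_force: [0.1, -0.7, 0.3]
opening: 0.001
```

```bash
python3 -m creep '0 0 0 0.05 0;0 0 0 0.05 0';python3 -m creep '0 0 0 0.05 0;0 0 0 0.05 0'
```

```text
clock: 26.6
eef_pos: [578.1, -213.6, 208.7]
tcp_rot: [-3.14, 0.002, -1.795]
contact_force: [-0.0, 0.4, -0.2]
opening: -0.004
clock: 26.8
eef_pos: [578.1, -213.6, 208.6]
tcp_rot: [-3.14, 0.002, -1.795]
contact_force: [-0.7, 0.2, 5.5]
opening: -0.002
```

```bash
python3 -m creep '0 0 0 0.05 0;0 0 0 0.06 0;0 0 0 0.06 0'; python3 -m creep '0 0 0 -1 0;0 0 0 -3 0;0 -2 3 -6 0;0 -3 7 -9 0;0 -3.5 10.4 -11 0;0 -3.5 10.4 -11 0;0 -3.5 10.4 -11 0;0 -3.5 10.4 -11 0'
python3 - <<'E'
from studs import *
import pickle
s=sense();i,f=cam("wrist");p,D=grab_frame("wrist");pickle.dump((s,i,f,p,D),open("p3.pkl","wb"));P=cloud(i,f,D)
print(s["clock"],s["eef_pos"]);W=pose(P,nominal())
for g in [(606.2,-148.6),(590.6,-216.5),(501.4,-160.2)]:
    q=P.reshape(-1,3);q=q[np.hypot(q[:,0]-g[0],q[:,1]-g[1])<5];print("post tip z",np.percentile(q[:,2],97))
z=P[...,2];m=(p[...,1].astype(int)>p[...,2]+8)&(z>10)&(z<35)&(np.hypot(P[...,0]-550,P[...,1]+171)<70);q=P[m];A=np.c_[q[:,:2]-[549.8,-171.4],np.ones(len(q))];c=np.linalg.lstsq(A,q[:,2],rcond=None)[0];print("top plane z",c[2],"tilt deg",np.degrees(c[:2]))
cv2.imwrite("pics/n.png",cv2.resize(p,(768,576),interpolation=cv2.INTER_CUBIC))
E
```

```text
clock: 27.1
eef_pos: [578.1, -213.6, 208.5]
tcp_rot: [-3.139, 0.002, -1.795]
contact_force: [-1.6, 1.0, 6.3]
opening: 0.001
clock: 27.9
eef_pos: [485.0, -156.8, 318.5]
tcp_rot: [-3.138, 0.002, -1.796]
contact_force: [0.5, -0.1, -0.5]
opening: 0.003
27.9 [ 484.97592634 -156.84829505  318.50254641]
stud [ 594.97 -146.01   35.35] 151
stud [ 579.32 -213.9    35.31] 144
stud [ 515.39 -163.23   35.33] 116
board [ 551.21 -171.59] -13.07 res [[-0.19, -0.15], [-0.02, 0.15], [0.21, -0.0]]
post tip z 34.060168569216614
post tip z 34.002136267178884
post tip z 228.43916327023047
top plane z 19.322353653153904 tilt deg [ 0.00733346 -0.00837602]
```

View pics/n.png

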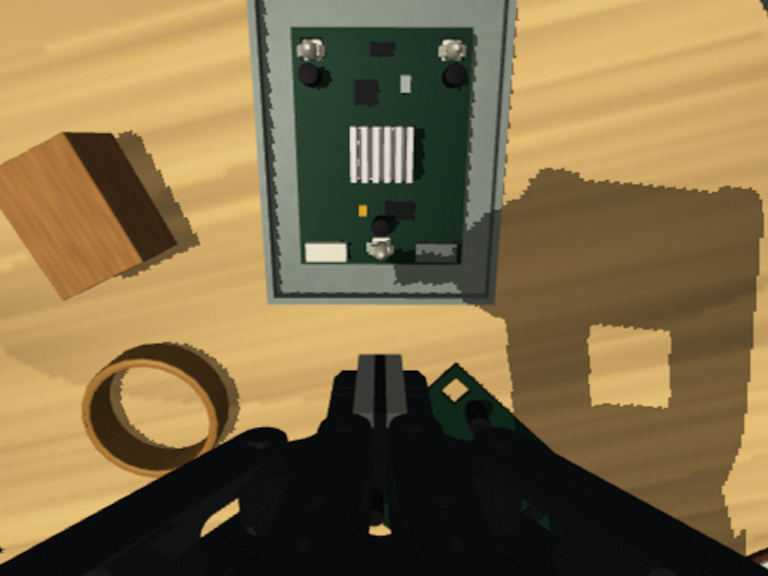

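All three studs read 35.3 (underside 16.3 = shoulder height) and the tilt is about 0.01°, with the posts through the holes at (311,50), (452,49) and (380,248). One last comparison of the top view with the start for the loose things, then I'll hand in.

```bash
python3 - <<'E'
from h import *
p,D=grab_frame("top");a=cv2.imread("pics/a_top.png")
cv2.imwrite("pics/o.png",p)
for n,(x0,y0,x1,y1) in dict(screwdriver=(195,100,290,125),tape=(222,210,270,258),carton=(230,155,270,203)).items():
    g=lambda m:cv2.GaussianBlur(cv2.cvtColor(m[y0:y1,x0:x1],cv2.COLOR_BGR2GRAY),(5,5),0).astype(np.float64)
    print(n,"shift px",cv2.phaseCorrelate(g(a),g(p)),"mean abs diff",cv2.absdiff(a[y0:y1,x0:x1],p[y0:y1,x0:x1]).mean())
E
```

```text
screwdriver shift px ((0.00423443858136352, 0.5225338931925272), 0.9680579416067027) mean abs diff 5.807578947368421
tape shift px ((0.00494919869350241, 0.014505081219372329), 1.0306874954454086) mean abs diff 5.888310185185185
carton shift px ((-0.08819288559118732, 0.13714955110766525), 1.0314823970222757) mean abs diff 5.496527777777778
```

View pics/o.png

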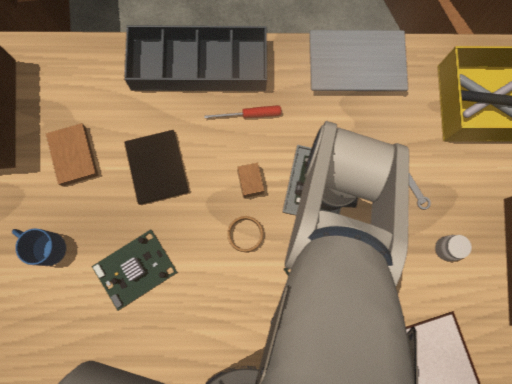

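The screwdriver, tape and carton are where they were, and the pad is empty. The robot is clear of everything.

```bash
python3 -c "
from rig import *
print(sense()['contact_force'],sense()['clock']);print(sign_off())"
```

```text
[ 0.05557466  0.06273273 -0.65103008] 28.0
the job is handed in; nothing more can be done
None
```

The board is home on all three posts, and I handed the job in at 28.0 s of the 64 s allowed. I took the smallest board from the pad by its heat sink, laid it component side up on the barbs, and pressed stud2, then stud0, then stud1.

**Clicks:** each push showed the force building, dropping as the barbs gave way, then climbing again at the shoulder. The readings, taken at the end of each small step, peaked at 7.4 N on stud2 and 8.2 N on stud0. On stud1 the last reading before the drop was 6.3 N. The barb peaks at stud1 and stud2 read a little under the stated 8 to 14 N, probably because I read the force only between steps.

**Final checks:**
- **Seating:** all three stud tops read z 35.3, so the underside is at 16.3, matching the measured shoulder height of 16.3 to 16.4. The tilt is about 0.01°.
- **Loose things:** in the top view the tape shifted 0.02 px at most and the carton 0.16 px. The screwdriver gave about 0.5 px, roughly 1 mm. I take that as image noise, since nothing went near it, but I did not check it further.
- **Robot:** it stood clear of everything when I handed in.

**Readings that disagreed:**
- One stud2 reading and two tip readings of the post beside it were far too high (190 to 230 mm) because the gripper blocked the view. I left them out, and the later clear views agreed with the rest.
- The seated board sits about 1.3 mm toward +x of the nominal position, about the stated 1 mm of play.

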